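# Uncap a pump bottle, park its dust cap and prime the pump

### The arm

A 6-joint arm with a two-finger parallel gripper is mounted at the origin on a cart in front of the work surface, level with it; the furniture and walls round the work are solid. World frame = base frame: x ahead of the robot, y to its left, z up, the work surface at z = 0. Lengths are in m, angles in rad, forces in N, time in s.
With the tool pointing down it reaches from about 0.35 to 0.85 m from the base axis. Payload 8.1 kg.
Tool frame: the origin (TCP) lies on the centre line of the jaws, within the pads' length; the fingertips stand 19 mm ahead of it and the grasp point (between the pads) is the TCP (robot.tips_ahead is the distance from the TCP to the fingertips, in m); y points along the fingers, z is the direction in which the jaws open and shut, and the axes are right-handed (so a half turn about y gives the same grasp; the last joint's range is limited). The gripper opens to 93 mm and grips with 3 to 60 N. Pads are 15 mm wide; open, the fingers measure 128 mm over their backs; the gripper's body (75 mm by 188 mm) begins 65 mm behind the grasp point.
Start: joints at [-1.267, 0.13, 1.488, -0, 1.523, -0.085], TCP at [0.227, -0.555, 0.238] pointing down, gripper open.
Joint ranges: [-2.96, 2.96], [-0.89, 2.26], [0.02, 2.5], [-1.34, 4.48], [0, 2.73], [-2.66, 2.66]. Speed limits (rad/s): [2.39, 2.39, 2.79, 3.14, 3.14, 3.14].

### API

Orientations are given as a rotation vector (axis times angle).
In Python, from plant import robot, imaging, models gives the robot as it stands.
- The arm moves only by the tool carry_out, never from a script. Its argument "motion" is one flat list of numbers, 7 for each row, row after row: the shift along the tool's x, y, z in m, then the turn, a rotation vector about the tool's x, y, z in degrees, then the opening, from -1 (shut) to 1 (fully open). A call has exactly 5 rows; each row shifts and turns the pose as measured when the row begins, along the tool's axes as they then stand; what a row does not reach is not made up. A row lasts 1/10 s, in which the tool goes at most 50 mm and 8.59 degrees, less where a joint would pass 70% of its speed; a pose out of reach is approached as far as the arm can. A call is refused whole if a number of a shift passes 0.05 or a number of a turn 8.59, either way. A call with a gripper value outside its range is refused whole. The fingers move at their own pace and stop on an object; "squeeze" is the grip in N (left out, the last holds). Time passes only in rows, so rows that do not move let the fingers close, or fill a call up. It gives the time, the measured TCP pose, the force and the opening at its end, in the units of the state.
- robot.read_state(): the state, without advancing time (a new reading comes with each control period).
- imaging.read_camera(name): name is "scene" or "side" or "wrist"; returns the picture (384x512x3 uint8, blue, green, red); there is no depth.
- imaging.camera_model(name): a dict with "K" (3x3 intrinsics, pixels), "position" and "orientation" of the camera in the world. Camera axes: x right, y down, z forward; pixel columns grow to the right and rows downward; lengths in m; the calibration is good to about 2 mm. A picture is of the moment at which its call begins: read the wrist's pose just before it. camera_model takes no time and is no camera call; for the wrist camera it gives the pose at the moment of the call.
- robot.close_job(): hands the job in, once; it reports no verdict.
Trained networks look in the newest picture that a camera, given by its name, has taken for a name from the list of things; names that differ only in an ending like _2 or _b are one class to them, and where a whole thing is asked for, a point or a joint stands for the part that bears it (a point fixed in the world has none). Each returns a list of dicts, best first, with "confidence" (0 to 1); they miss things now and then, are a little off and sometimes report something else, mostly with a low value. They report only what shows in the picture. A call takes as long as a camera call. They do not tell look-alikes from the thing itself.
- models.outline_of(camera, thing): "pixels" (384x512 bool, what is visible of it) and "pixel" ([column, row] in pixels, amid what is visible of it).
The state is a dict: "t": time; "q": joint angles; "dq": joint speeds; "joint_torque": joint torques, N m; "tool_pos": TCP position; "orientation": TCP orientation; "force": force on the tool from outside, world axes, zero at the start; "wrist_torque": the same for the moment, N m; "opening": finger opening in m.
Only numpy, scipy, OpenCV 4.12 (cv2) and the standard library are available. Lean on these libraries where they do the work, as an engineer would, in place of code of your own. Each camera call takes 0.05 s, during which the arm holds its last target.

### The job

Get the amber pump bottle ready for use like the green one: lift its black dust cap straight off and stand it, mouth down and fully seated, in the empty cup of the cap stand, so that it stays clean. Then push the black pump head all the way down to its stop to prime it and let it spring back up. Leave the amber bottle standing upright where it is, and do not disturb the green bottle, its white cap or the tins.

Things in the scene. Friction and masses are not known exactly. Their poses are not given: they have to be found in the camera images.
- amber_bottle: amber glass pump bottle, 76 mm across, standing loose (0.5 kg); origin: centre of its underside, z up. Flat ledge 56 mm across at 128 mm; on it the black collar, 39 mm across, to 146 mm; above it the black pump head, top at 186 mm when up, nozzle reaching 19 mm from the axis. The black dust cap covers collar and head at the start.
- black_cap: black dust cap of the amber bottle, loose: cylinder 50 mm across, 70 mm tall, closed on top, 45 mm bore open below; origin: centre of the open lower rim, z to the closed top. At first on the amber bottle's ledge (rim at 128, top at 198 mm), round the collar (2 to 3 mm gap) and pump head; lift it 65 mm or more before moving sideways.
- amber_bottle_head_top (a point): centre of the top of the amber bottle's pump head, a dished pad 32 mm across; 186 mm above the table when up, moves down with the head
- amber_bottle_pump (a joint): travel of the amber bottle's pump head: 0 up, 0.014 m pressed to its stop; a spring pushes it up with 4 N (up) to 9 N (at the stop)
- cap_stand: cap stand, fixed, turned any way: steel plate 78 x 168 x 6 mm, origin at the centre of its underside, with two grey cups at 45 mm either side along its y axis. Cup: 58 mm bore, 64 mm outside, flaring to 68 mm bore, 74 mm outside at the rim 32 mm above the table; floor at 9 mm. The +y cup is empty.
- empty_cup (a point): centre of the floor of the empty cup, 9 mm above the table; a cap's rim rests here
- used_cup (a point): centre of the floor of the other cup, where the white cap stands
- white_cap: white dust cap of the green bottle, same size and origin as the black one, standing mouth down in the other cup; leave alone
- green_bottle: green glass pump bottle, 76 mm across, standing loose (0.5 kg); origin: centre of its underside, z up. Flat ledge 56 mm across at 128 mm; on it the white collar, 39 mm across, to 146 mm; above it the white pump head, top at 186 mm when up, nozzle reaching 19 mm from the axis. Already uncapped; leave alone.
- green_bottle_pump (a joint): travel of the green bottle's pump head: 0 up, 0.014 m down; leave alone
- tin_11: open balm tin, wooden sleeve 70 mm across, 31 mm tall, pink fill; bystander. Origin at the centre of its underside.
- tin_18: open balm tin, wooden sleeve 70 mm across, 31 mm tall, pink fill; bystander. Origin at the centre of its underside.
- tin_25: open balm tin, wooden sleeve 70 mm across, 31 mm tall, pink fill; bystander. Origin at the centre of its underside.
Things that resemble listed ones, but are neither listed nor needed, are in the scene too. There is more than one size of the black_cap; the one meant has the size given above.

How it is judged:
On the way, in this order (a step that is already met when the one before it is completed fails the run):
1. the black cap stands mouth down, fully seated and let go, in the empty cup (horizontal distance between black_cap and empty_cup below 0.006 m and z of black_cap in the frame of empty_cup between -0.004 and 0.004 m and angle between black_cap's own z axis and vertical below 0.08 rad and contact force between the fingers and black_cap below 0.05 N), for 0.2 s.
2. the amber bottle's pump head is pressed to its stop (value of joint amber_bottle_pump above 0.0128 m), for 0.05 s.
At the end, for the whole second after the job is handed in: Black cap at rest and released in the empty cup: mouth down, upright (0.08 rad), centred to 6 mm, rim within 4 mm of the floor. Amber pump head back up (2 mm); amber bottle upright (0.05 rad), within 30 mm of its start. Green bottle upright, white cap upright in its own cup (6 mm) (all of step 1 and linear speed of black_cap below 0.01 m/s and value of joint amber_bottle_pump below 0.002 m and angle between each of amber_bottle, green_bottle's own z axis and vertical below 0.05 rad and distance of amber_bottle from where it was at the start of the episode below 0.03 m and horizontal distance between white_cap and used_cup below 0.006 m and angle between white_cap's own z axis and vertical below 0.1 rad); the robot touches nothing.
It fails at once if a bottle is tipped by more than about 17 degrees (angle between any of amber_bottle, green_bottle's own z axis and vertical above 0.3 rad).
It fails at once if the green bottle or its white cap is moved by more than 20 mm, or its pump is pressed (distance of any of green_bottle, white_cap from where it was at the start of the episode above 0.02 m or value of joint green_bottle_pump above 0.005 m).
It fails at once if one of the listed tins is moved by more than 20 mm (distance of any of tin_11, tin_18, tin_25 from where it was at the start of the episode above 0.02 m).
It also fails if it takes over 45 s, if anything falls off the work surface, if the arm or the gripper's body presses on something with over 40 N, if the wrist force passes 120 N, or if a joint passes its speed limit or range.

## Working session

There is one attempt and no reset: what is moved stays moved. The work goes in short steps, Python scripts to look and compute and a tool call to move; the robot and the scene stay as the last step left them, time stands still between calls to the robot, and variables do not carry over. Pictures are saved under pics/ and viewed, and the job is handed in when it is done.

Besides the shell and the picture viewer there is one more tool, called after "Call:" in YAML: its name, and indented under it one key for each argument. carry_out: Moves the arm, as the interface text tells. Its arguments: {"type":"object","properties":{"motion":{"type":"array","items":{"type":"number"}},"squeeze":{"type":"number"}},"required":["motion"]}

```bash
ls; mkdir -p pics
python3 - <<'E'
from plant import robot, imaging, models
import cv2,numpy as np
print(robot.read_state())
for c in ["scene","side","wrist"]:
    im=imaging.read_camera(c); cv2.imwrite(f"pics/{c}0.png",im)
    m=imaging.camera_model(c); print(c,m)
    for th in ["amber_bottle","black_cap","cap_stand","white_cap","green_bottle","tin_11"]:
        try:
            for d in models.outline_of(c,th): print(c,th,round(d["confidence"],2),np.round(d["pixel"]),d["pixels"].sum())
        except Exception as e: print(c,th,e)
print(robot.read_state()["t"])
E
```

```text
pics
{'t': 0.0, 'q': array([-1.26738223e+00,  1.31159847e-01,  1.48927752e+00,  9.21830047e-06,
        1.52302096e+00, -8.54298223e-02]), 'dq': array([-0.00027611, -0.00123482, -0.00160147, -0.00189185, -0.00067497,
        0.00089396]), 'joint_torque': array([ 2.36355154e-03, -5.59831345e+01, -4.91760743e+01,  7.70199741e-02,
        3.54238646e-02, -1.95575544e-04]), 'tool_pos': array([ 0.22731542, -0.55468489,  0.23658919]), 'orientation': array([-0.39565864,  2.01023903, -2.00644077]), 'force': array([ 0.08226226, -0.13736633,  1.09217654]), 'wrist_torque': array([ 0.04763152,  0.0348329 , -0.02478291]), 'opening': 0.0929558674131256}
scene {'K': array([[486.69614754,   0.        , 251.96347264],
       [  0.        , 486.69614754, 187.83331189],
       [  0.        ,   0.        ,   1.        ]]), 'position': array([0.06700711, 0.92371451, 0.6780535 ]), 'orientation': array([-0.62107566,  2.388543  , -1.43287637])}
scene amber_bottle 0.61 [297. 198.] 1230
scene black_cap 0.75 [343. 209.] 1200
scene black_cap 0.59 [300. 159.] 591
scene cap_stand 0.68 [273. 251.] 1400
scene white
[... 483 characters left out ...]
0832,  0.71885182]), 'orientation': array([-2.13967984,  0.17853583, -0.12228356])}
side amber_bottle 0.69 [257. 254.] 1049
side black_cap 0.8 [211. 261.] 1013
side black_cap 0.67 [253. 221.] 554
side cap_stand 0.91 [236. 230.] 530
side white_cap 0.94 [222. 225.] 356
side green_bottle 0.62 [239. 176.] 837
side tin_11 0.78 [302. 224.] 320
side tin_11 0.61 [261. 306.] 650
side tin_11 0.55 [321. 270.] 514
wrist {'K': array([[305.15474031,   0.        , 257.82358463],
       [  0.        , 305.15474031, 188.56857417],
       [  0.        ,   0.        ,   1.        ]]), 'position': array([ 0.29248946, -0.52792619,  0.38378444]), 'orientation': array([ 2.42242893, -1.62467104, -0.21376237])}
1.05
```

View pics/scene0.png

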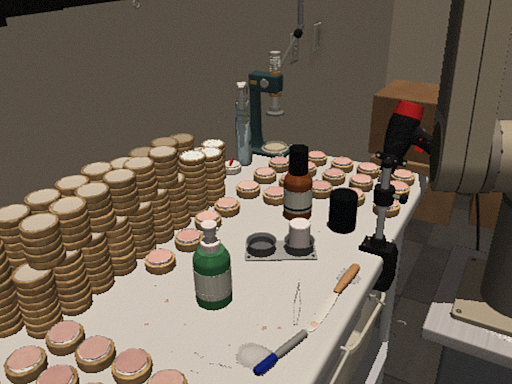

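View pics/side0.png

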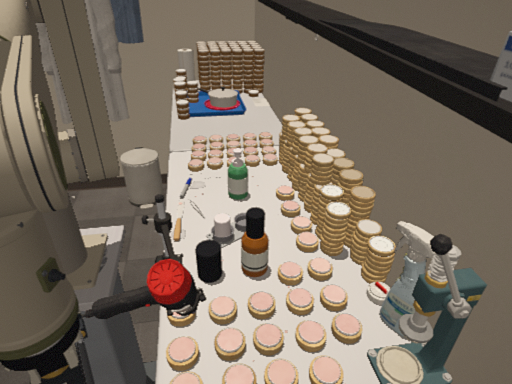

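Run:
```python
import cv2
a=cv2.imread("pics/scene0.png")[100:340,150:410]; cv2.imwrite("pics/sc_crop.png",cv2.resize(a,None,fx=2.5,fy=2.5,interpolation=cv2.INTER_CUBIC)[:600])
a=cv2.imread("pics/side0.png")[130:330,180:350]; cv2.imwrite("pics/si_crop.png",cv2.resize(a,None,fx=3,fy=3,interpolation=cv2.INTER_CUBIC))
```

```text
(no output)
```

View pics/sc_crop.png

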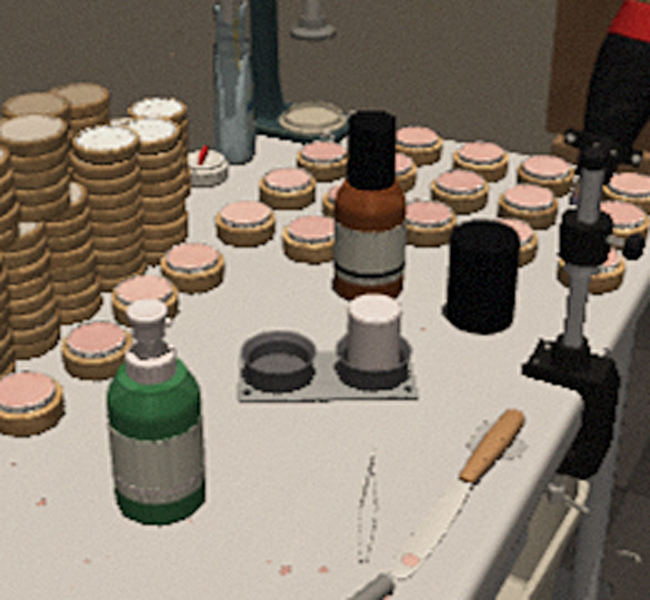

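View pics/si_crop.png

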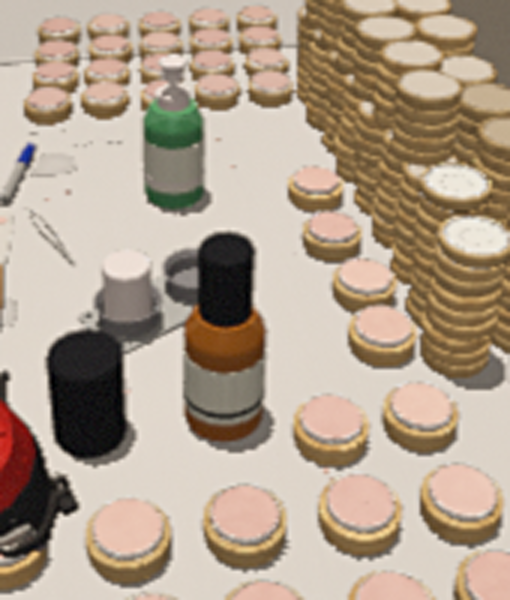

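Candidates for the black cap: the one on the amber bottle (scene 300,159; side 255,223), and a larger black cap standing loose on the table (scene 343,210; side 209,261). By the description the one on the bottle is meant. The crops confirm it: it is narrower than the bottle and sits on its shoulder. The empty cup is at scene (261,243), and the white cap stands in the cup at (300,240).

```bash
cat > h.py <<'E'
import numpy as np,cv2
from scipy.spatial.transform import Rotation as R
from scipy.optimize import minimize
from plant import robot, imaging, models
def proj(m,P):
    P=np.atleast_2d(P); c=(P-m["position"])@R.from_rotvec(m["orientation"]).as_matrix()
    return c[:,:2]/c[:,2:]*m["K"][0,0]+m["K"][:2,2]
def ray(m,px,z):
    d=R.from_rotvec(m["orientation"]).as_matrix()@np.array([(px[0]-m["K"][0,2])/m["K"][0,0],(px[1]-m["K"][1,2])/m["K"][1,1],1])
    p=m["position"]; return p+d*(z-p[2])/d[2]
T=np.linspace(0,2*np.pi,48,endpoint=False)
def circ(x,y,z,r): return np.c_[x+r*np.cos(T),y+r*np.sin(T),np.full(48,z)]
def cylhull(m,x,y,prof):  # prof list of (z,r)
    return cv2.convexHull(proj(m,np.vstack([circ(x,y,z,r) for z,r in prof])).astype(np.float32))
def iou(mask,polys,S=4):
    a=np.zeros((384*S,512*S),np.uint8)
    for p in polys: cv2.fillPoly(a,[np.round((p+.5)*S-.5).astype(np.int32)],1)
    b=cv2.resize(mask.astype(np.uint8),None,fx=S,fy=S,interpolation=cv2.INTER_NEAREST)
    return (a&b).sum()/(a|b).sum()
E
python3 - <<'E'
from h import *
ms={c:imaging.camera_model(c) for c in ["scene","side"]}
print("tcp",proj(ms["scene"],robot.read_state()["tool_pos"]),proj(ms["side"],robot.read_state()["tool_pos"]))
def pick(c,th,px):
    ds=models.outline_of(c,th); 
    return min(ds,key=lambda d:np.hypot(*(np.array(d["pixel"])-px)))["pixels"]
def fit(name,th,pxs,prof,x0):
    masks={c:pick(c,th,pxs[c]) for c in pxs}
    for cs in (["scene","side"],["scene"],["side"]):
        f=lambda p:-sum(iou(masks[c],[cylhull(ms[c],p[0],p[1],prof)]) for c in cs)
        r=minimize(f,x0,method="Nelder-Mead",options=dict(initial_simplex=np.array([x0,[x0[0]+.02,x0[1]],[x0[0],x0[1]+.02]]),xatol=1e-4))
        print(name,cs,r.x.round(4),-r.fun/len(cs))
for c in ["scene","side"]:
    imaging.read_camera(c)
x0=ray(ms["scene"],(298,213),0)[:2]; print(x0, ray(ms["side"],(254,265),0))
fit("black","black_cap",{"scene":(300,159),"side":(253,221)},[(.128,.025),(.198,.025)],x0)
x0=ray(ms["side"],(209,270),0)[:2]
for r,h in ((.025,.07),(.032,.09),(.035,.1)):
  fit("decoy%g"%r,"black_cap",{"scene":(343,209),"side":(211,261)},[(0,r),(h,r)],x0)
x0=ray(ms["scene"],(300,243),0)[:2]
fit("white","white_cap",{"scene":(300,231),"side":(222,225)},[(.009+.02,.025),(.079,.025)],x0)
x0=ray(ms["scene"],(212,295),0)[:2]
print("green",x0,ray(ms["side"],(238,195),0))
for px in [(321,190),(249,188),(274,195),(205,216),(188,240),(160,262),(227,207),(348,205)]: print("tin",px,ray(ms["scene"],px,.02)[:2].round(3))
for px in [(302,241),(308,239),(290,272),(320,267),(261,306),(300,299),(223,308)]: print("tinside",px,ray(ms["side"],px,.02)[:2].round(3))
for px in [(245,259),(317,260),(314,241),(247,241)]: print("plate",ray(ms["scene"],px,.006)[:2].round(3))
print("cup rim scene",ray(ms["scene"],(261,239.5),.032))
for c in ms: print(cv2.imwrite(f"pics/m_{c}.png",pick(c,"black_cap",{"scene":(300,159),"side":(253,221)}[c])*255))
E
```

```text
tcp [[463.47115127  99.06005935]] [[ 78.60701524 410.74735985]]
[ 0.54101814 -0.11683992] [ 0.54250616 -0.09506382  0.        ]
black ['scene', 'side'] [ 0.5408 -0.107 ] 0.9104194786605906
black ['scene'] [ 0.5425 -0.1101] 0.942936124000395
black ['side'] [ 0.5409 -0.1054] 0.8992775625588943
decoy0.025 ['scene', 'side'] [ 0.4166 -0.1027] 0.2688034633841018
decoy0.025 ['scene'] [ 0.4166 -0.1027] 0.5376069267682037
decoy0.025 ['side'] [ 0.4132 -0.0945] 0.0
decoy0.032 ['scene', 'side'] [ 0.4161 -0.1106] 0.43836366480679984
decoy0.032 ['scene'] [ 0.4161 -0.1106] 0.8767273296135997
decoy0.032 ['side'] [ 0.4132 -0.0945] 0.0
decoy0.035 ['scene', 'side'] [ 0.4157 -0.1088] 0.4626284267419779
decoy0.035 ['scene'] [ 0.4157 -0.1088] 0.9252568534839558
decoy0.035 ['side'] [ 0.4132 -0.0945] 0.0
white ['scene', 'side'] [0.466  0.0393] 0.905696648644134
white ['scene'] [0.464  0.0436] 0.9416305382256529
white ['side'] [0.466 0.036] 0.9374350086655112
green [0.55710134 0.27509336] [0.54753266 0.27816262 0.        ]
tin (321, 190) [ 0.524 -0.233]
tin (249, 188) [ 0.713 -0.149]
tin (274, 195) [ 0.629 -0.145]
tin (205, 216) [0.736 0.041]
tin (188, 240) [0.708 0.154]
tin (160, 262) [0.711 0.256]
tin (227, 207) [ 0.71  -0.026]
tin (348, 205) [ 0.426 -0.187]
tinside (302, 241) [ 0.702 -0.037]
tinside (308, 239) [ 0.723 -0.031]
tinside (290, 272) [ 0.632 -0.157]
tinside (320, 267) [ 0.72  -0.152]
tinside (261, 306) [ 0.531 -0.257]
tinside (300, 299) [ 0.632 -0.252]
tinside (223, 308) [ 0.438 -0.248]
plate [0.556 0.139]
plate [0.408 0.064]
plate [ 0.445 -0.004]
plate [0.59  0.072]
cup rim scene [0.54375413 0.08433239 0.032     ]
True
True[ WARN:0@20.933] global loadsave.cpp:1063 imwrite_ Unsupported depth image for selected encoder is fallbacked to CV_8U.
```

```bash
cat >> h.py <<'E'
def go(pos,yaw=None,speed=.045):
    """print tool-frame total needed; yaw = world angle (deg) of jaw (tool z) direction, mod 180"""
    s=robot.read_state(); Rm=R.from_rotvec(s["orientation"]).as_matrix()
    zx=np.degrees(np.arctan2(Rm[1,2],Rm[0,2])); print("t",s["t"],"pos",s["tool_pos"].round(4),"yaw",zx.round(2),"open",s["opening"],"F",s["force"].round(2),"q",s["q"].round(2))
    d=np.array(pos)-s["tool_pos"]
    y=zx if yaw is None else yaw
    a=(y-zx+90)%180-90
    rz=np.radians(zx+a); tz=np.array([np.cos(rz),np.sin(rz),0]); ty=np.array([0,0,-1.]); tx=np.cross(ty,tz)
    Rt=np.c_[tx,ty,tz]
    rv=np.degrees((R.from_matrix(Rm).inv()*R.from_matrix(Rt)).as_rotvec())
    print("shift tool mm",(Rm.T@d*1000).round(1),"turn deg",rv.round(2),"tooly",Rm[:,1].round(4), "rows",np.linalg.norm(d)/.05,np.abs(rv).max()/8.59)
    print("shift in final frame mm",(Rt.T@d*1000).round(1))
E
python3 - <<'E'
from h import *
go([.541,-.107,.33],119)
go([.36,-.40,.36],119)
E
```

```text
t 1.75 pos [ 0.2275 -0.5552  0.2376] yaw -67.72 open 0.09298708355339028 F [ 0.99  0.77 -0.43] q [-1.27  0.13  1.49 -0.    1.52 -0.09]
shift tool mm [-460.   -92.4 -295.9] turn deg [-0.   -6.72  0.  ] tooly [-0. -0. -1.] rows 11.094917503138294 0.7826975783505968
shift in final frame mm [-491.5  -92.4 -240. ]
t 1.75 pos [ 0.2275 -0.5552  0.2376] yaw -67.72 open 0.09298708355339028 F [ 0.99  0.77 -0.43] q [-1.27  0.13  1.49 -0.    1.52 -0.09]
shift tool mm [-181.5 -122.4  -93.4] turn deg [-0.   -6.72  0.  ] tooly [-0. -0. -1.] rows 4.759603240678615 0.7826975783505968
shift in final frame mm [-191.2 -122.4  -71.5]
```

Call:
carry_out:
  motion: [0,-0.045,0,0,-3.4,0,1,0,-0.045,0,0,-3.4,0,1,-0.04,0,-0.022,0,0,0,1,-0.04,0,-0.022,0,0,0,1,-0.04,0,-0.022,0,0,0,1]

```text
t: 2.25
tool_pos: [0.2985, -0.4394, 0.3295]
orientation: [-0.5, 1.941, -1.936]
force: [0.7, 0.4, -0.6]
opening: 0.0928
```

Call:
carry_out:
  motion: [-0.043,0,-0.024,0,0,0,1,-0.043,0,-0.024,0,0,0,1,-0.043,0,-0.024,0,0,0,1,-0.043,0,-0.024,0,0,0,1,-0.043,0,-0.024,0,0,0,1]

```text
t: 2.75
tool_pos: [0.4302, -0.2255, 0.3313]
orientation: [-0.494, 1.939, -1.941]
force: [0.8, -0.9, 0.0]
opening: 0.0928
```

Run:
```python
from h import *
go([.541,-.107,.33],119)
m=imaging.camera_model("wrist");im=imaging.read_camera("wrist");cv2.imwrite("pics/w1.png",im)
print(m, proj(m,[[.541,-.107,.198],[.545,.083,.009]]))
```

```text
t 2.75 pos [ 0.4302 -0.2255  0.3313] yaw -61.27 open 0.09283146601453814 F [ 0.82 -0.9   0.  ] q [-0.59 -0.2   1.65  0.    1.7   0.48]
shift tool mm [-154.1    1.5  -50.7] turn deg [-0.09 -0.27 -0.11] tooly [ 2.5e-03 -3.0e-04 -1.0e+00] rows 3.245083574827531 0.031863710625816645
shift in final frame mm [-154.4    1.3  -50. ]
{'K': array([[305.15474031,   0.        , 257.82358463],
       [  0.        , 305.15474031, 188.56857417],
       [  0.        ,   0.        ,   1.        ]]), 'position': array([ 0.49139879, -0.19092485,  0.47753715]), 'orientation': array([ 2.50516751, -1.48334382, -0.19164993])} [[196.27597201   1.05208824]
 [ 96.43811244 -31.22246485]]
```

View pics/w1.png

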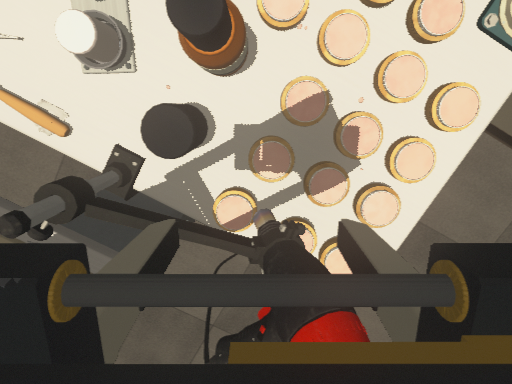

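Run:
```python
from h import *
def d(m,px): 
    v=R.from_rotvec(m["orientation"]).as_matrix()@np.array([(px[0]-m["K"][0,2])/m["K"][0,0],(px[1]-m["K"][1,2])/m["K"][1,1],1]); return m["position"],v/np.linalg.norm(v)
def tri(a,b):
    p,u=a;q,v=b
    A=np.c_[u,-v];s=np.linalg.lstsq(A,q-p,rcond=None)[0]
    return (p+u*s[0]+q+v*s[1])/2,np.linalg.norm(p+u*s[0]-q-v*s[1])
S=imaging.camera_model("scene");D=imaging.camera_model("side")
print("red",tri(d(S,(410,112)),d(D,(170,278))))
print("post top",tri(d(S,(388,162)),d(D,(160,210))))
print("mid",tri(d(S,(385,198)),d(D,(162,238))))
for c in ("scene","side"):
    cv2.imwrite(f"pics/{c}1.png",imaging.read_camera(c))
a=cv2.imread("pics/scene1.png")[60:300,250:510];b=cv2.imread("pics/side1.png")[150:390,80:340]
cv2.imwrite("pics/c1.png",cv2.resize(np.hstack([a,b]),None,fx=1.5,fy=1.5))
```

```text
red (array([ 0.33428865, -0.35078973,  0.24613486]), np.float64(0.008586250102727441))
post top (array([ 0.30646574, -0.08499611,  0.21395694]), np.float64(0.003925481200715581))
mid (array([ 0.30162806, -0.08289503,  0.12360149]), np.float64(0.00695662530101021))Traceback (most recent call last):
  File "<stdin>", line 15, in <module>
    return _nx.concatenate(arrs, 1, dtype=dtype, casting=casting)
           ~~~~~~~~~~~~~~~^^^^^^^^^^^^^^^^^^^^^^^^^^^^^^^^^^^^^^^
ValueError: all the input array dimensions except for the concatenation axis must match exactly, but along dimension 0, the array at index 0 has size 240 and the array at index 1 has size 234
```

Call:
carry_out:
  motion: [-0.035,0,-0.03,0,0,0,1,-0.035,0,-0.03,0,0,0,1,-0.01,0,-0.01,0,0,0,1,0,0,0,0,0,0,1,0,0,0,0,0,0,1]

```text
t: 3.4
tool_pos: [0.4659, -0.1287, 0.331]
orientation: [-0.495, 1.938, -1.945]
force: [-0.1, -0.7, 0.6]
opening: 0.0928
```

Run:
```python
from h import *
go([.541,-.107,.33],119)
m=imaging.camera_model("wrist");im=imaging.read_camera("wrist");cv2.imwrite("pics/w2.png",im)
np.save("m2.npy",m,allow_pickle=True)
print(proj(m,[[.541,-.107,.198],[.545,.083,.009]]))
for th in ["amber_bottle","black_cap","cap_stand","white_cap"]:
    for d in models.outline_of("wrist",th): print(th,round(d["confidence"],2),np.round(d["pixel"]),d["pixels"].sum())
```

```text
t 3.4 pos [ 0.4659 -0.1287  0.331 ] yaw -61.37 open 0.09281893277486923 F [-0.05 -0.75  0.55] q [-0.37 -0.21  1.65 -0.    1.7   0.7 ]
shift tool mm [-76.3   1.   16.9] turn deg [-0.18 -0.37  0.02] tooly [ 0.0012 -0.003  -1.    ] rows 1.5631858471454851 0.0428209031316646
shift in final frame mm [-76.2   1.   17.4]
[[277.50016922 100.12278594]
 [151.64104397  32.33730378]]
amber_bottle 0.72 [249. 106.] 730
black_cap 0.77 [225. 184.] 2511
black_cap 0.64 [276.  99.] 2551
black_cap 0.57 [147. 103.] 1687
cap_stand 0.64 [155.  50.] 5571
white_cap 0.98 [145.  99.] 1694
white_cap 0.28 [153.  48.] 5556
```

View pics/w2.png

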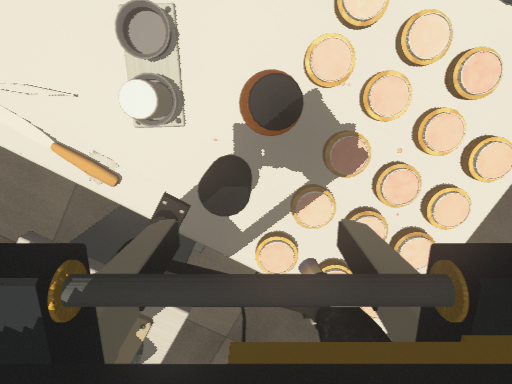

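The wrist picture shows the cap on the amber bottle at (275,101), the larger look-alike at (225,185), the empty cup at (147,31) and the white cap at (145,99). Next I refine the fits.

Run:
```python
from h import *
m=imaging.camera_model("wrist")
ms={c:imaging.camera_model(c) for c in ["scene","side"]}
ms["wrist"]=m
for c in ("scene","side","wrist"): imaging.read_camera(c)
def pick(c,th,px):
    ds=models.outline_of(c,th); d=min(ds,key=lambda d:np.hypot(*(np.array(d["pixel"])-px))); return d["pixels"]
bm={"scene":pick("scene","black_cap",(300,159)),"side":pick("side","black_cap",(253,221)),"wrist":pick("wrist","black_cap",(276,99))}
wm={"scene":pick("scene","white_cap",(300,231)),"side":pick("side","white_cap",(222,225)),"wrist":pick("wrist","white_cap",(145,99))}
def fit(masks,prof,x0,cs):
    f=lambda p:-sum(iou(masks[c],[cylhull(ms[c],p[0],p[1],prof)]) for c in cs)
    r=minimize(f,x0,method="Nelder-Mead",options=dict(initial_simplex=np.array([x0,[x0[0]+.01,x0[1]],[x0[0],x0[1]+.01]]),xatol=1e-4))
    print(cs,r.x.round(4),-r.fun/len(cs))
for cs in (["wrist"],["scene"],["side"],["scene","side","wrist"]):
    fit(bm,[(.128,.025),(.198,.025)],[.541,-.107],cs)
for cs in (["wrist"],["scene"],["side"],["scene","side","wrist"]):
    fit(wm,[(.029,.025),(.079,.025)],[.466,.039],cs)
# empty cup overlay
im=imaging.read_camera("wrist"); 
e=cv2.resize(im[0:140,90:320],None,fx=3,fy=3,interpolation=cv2.INTER_CUBIC)
def dr(p,c):
    cv2.polylines(e,[np.round(((p-[90,0])+.5)*3-.5).astype(np.int32)],True,c,1)
for (z,r) in ((.032,.034),(.032,.037),(.009,.029)): dr(proj(m,circ(.545,.083,z,r)),(0,0,255))
for (z,r) in ((.198,.025),): dr(proj(m,circ(.541,-.107,z,r)),(0,255,0))
for (z,r) in ((.032,.037),(.079,.025)): dr(proj(m,circ(.466,.039,z,r)),(255,0,0))
cv2.imwrite("pics/ov1.png",e)
print(robot.read_state()["t"])
```

```text
['wrist'] [ 0.5382 -0.1064] 0.9318848811890561
['scene'] [ 0.5416 -0.1075] 0.9331790569858258
['side'] [ 0.5407 -0.1069] 0.9639575250153155
['scene', 'side', 'wrist'] [ 0.54   -0.1062] 0.9284121712447918
['wrist'] [0.465  0.0396] 0.9482576928481101
['scene'] [0.4648 0.0446] 0.9404443530137832
['side'] [0.4652 0.0361] 0.9585400425230333
['scene', 'side', 'wrist'] [0.4658 0.0392] 0.9173656764798291
4.15
```

View pics/ov1.png

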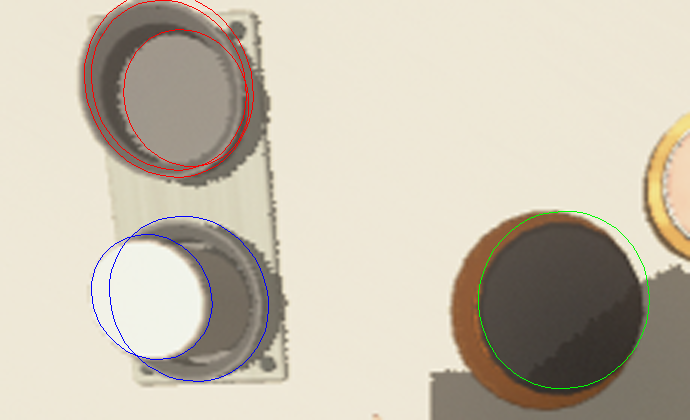

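Call:
carry_out:
  motion: [-0.037,0,0.008,0,-0.3,0,1,-0.037,0,0.008,0,0,0,1,0,0.04,0,0,0,0,1,0,0.03,0,0,0,0,1,0,0,0,0,0,0,1]

```text
t: 4.65
tool_pos: [0.543, -0.1052, 0.2606]
orientation: [-0.496, 1.931, -1.941]
force: [-0.7, 0.9, 0.0]
opening: 0.0927
```

Run:
```python
from h import *
go([.5395,-.1068,.178],119)
```

```text
t 4.65 pos [ 0.543  -0.1052  0.2606] yaw -61.02 open 0.09272850729331526 F [-0.68  0.86  0.02] q [-0.28 -0.01  1.59 -0.    1.55  0.78]
shift tool mm [ 4.1 82.6 -0.8] turn deg [-0.34 -0.02 -0.15] tooly [ 0.0052 -0.0039 -1.    ] rows 1.6535062326745553 0.039547823859529145
shift in final frame mm [ 3.8 82.6 -0.3]
```

Call:
carry_out:
  motion: [0.004,0.04,0,-0.3,0,-0.1,1,0,0.03,0,0,0,0,1,0,0.01,0,0,0,0,1,0,0,0,0,0,0,1,0,0,0,0,0,0,1]

```text
t: 5.15
tool_pos: [0.5422, -0.1082, 0.1862]
orientation: [-0.494, 1.931, -1.939]
force: [0.1, -0.7, 0.3]
opening: 0.0931
```

Run:
```python
from h import *
go([.5395,-.1068,.178],119)
for c in ("scene","side"): cv2.imwrite(f"pics/{c}2.png",imaging.read_camera(c))
a=cv2.imread("pics/scene2.png")[60:260,200:400];b=cv2.imread("pics/side2.png")[130:330,160:360]
cv2.imwrite("pics/c2.png",cv2.resize(np.hstack([a,b]),None,fx=2,fy=2))
```

```text
t 5.15 pos [ 0.5422 -0.1082  0.1862] yaw -61.0 open 0.09309644919106506 F [ 0.07 -0.73  0.32] q [-0.29  0.03  1.69  0.    1.42  0.77]
shift tool mm [ 1.7  8.2 -2.5] turn deg [-0.32 -0.   -0.32] tooly [ 0.0076 -0.0021 -1.    ] rows 0.17432888165534108 0.037184130766716623
shift in final frame mm [ 1.7  8.2 -2.5]
```

View pics/c2.png

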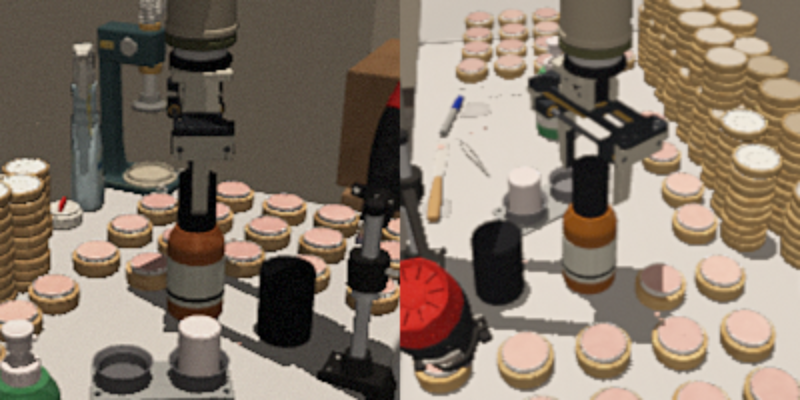

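The jaws straddle the cap in both views, so I make the final correction and close.

Call:
carry_out:
  motion: [0.002,0.008,-0.002,-0.3,0,-0.3,1,0,0,0,0,0,0,-1,0,0,0,0,0,0,-1,0,0,0,0,0,0,-1,0,0,0,0,0,0,-1]
  squeeze: 15

```text
t: 5.75
tool_pos: [0.5417, -0.108, 0.182]
orientation: [-0.495, 1.932, -1.939]
force: [-0.6, -0.8, -0.4]
opening: 0.0657
```

Run:
```python
from h import *
go([.5395,-.1068,.268],119)
```

```text
t 5.75 pos [ 0.5417 -0.108   0.182 ] yaw -60.99 open 0.06568722684451124 F [-0.63 -0.78 -0.44] q [-0.29  0.03  1.7   0.    1.41  0.77]
shift tool mm [  1.  -86.   -1.7] turn deg [-0.28  0.01 -0.28] tooly [ 0.0068 -0.0019 -1.    ] rows 1.720927692838644 0.0331717041313041
shift in final frame mm [  1.4 -86.   -2.1]
```

Call:
carry_out:
  motion: [0,0,0,0,0,0,-1,0,0,0,0,0,0,-1,0,0,0,0,0,0,-1,0,0,0,0,0,0,-1,0,0,0,0,0,0,-1]

```text
t: 6.25
tool_pos: [0.5418, -0.108, 0.1821]
orientation: [-0.495, 1.932, -1.939]
force: [0.2, -0.2, -0.3]
opening: 0.0485
```

Run:
```python
from h import *
go([.5395,-.1068,.268],119)
```

```text
t 6.25 pos [ 0.5418 -0.108   0.1821] yaw -60.99 open 0.048453425043411165 F [ 0.19 -0.22 -0.3 ] q [-0.29  0.03  1.7   0.    1.41  0.77]
shift tool mm [  1.  -85.9  -1.7] turn deg [-0.29  0.01 -0.29] tooly [ 0.0068 -0.0019 -1.    ] rows 1.7189550336001729 0.03341558513305095
shift in final frame mm [  1.4 -85.9  -2.1]
```

Call:
carry_out:
  motion: [0,-0.01,0,0,0,0,-1,0,-0.02,0,0,0,0,-1,0,-0.02,0,0,0,0,-1,0,-0.02,0,0,0,0,-1,0,0,0,0,0,0,-1]

```text
t: 6.75
tool_pos: [0.5407, -0.1076, 0.2559]
orientation: [-0.496, 1.933, -1.939]
force: [-0.3, -0.8, 0.4]
opening: 0.0488
```

Run:
```python
from h import *
go([.5395,-.1068,.268],119)
for c in ("scene","side","wrist"): cv2.imwrite(f"pics/{c}3.png",imaging.read_camera(c))
a=cv2.imread("pics/scene3.png")[60:260,200:400];b=cv2.imread("pics/side3.png")[130:330,160:360]
cv2.imwrite("pics/c3.png",cv2.resize(np.hstack([a,b]),None,fx=2,fy=2,interpolation=cv2.INTER_CUBIC))
```

```text
t 6.75 pos [ 0.5407 -0.1076  0.2559] yaw -60.99 open 0.04883079615241088 F [-0.32 -0.75  0.37] q [-0.29 -0.01  1.6   0.    1.55  0.77]
shift tool mm [  0.6 -12.1  -1.3] turn deg [-0.22  0.01 -0.23] tooly [ 0.0053 -0.0015 -1.    ] rows 0.24270844882841403 0.026293412127406195
shift in final frame mm [  0.6 -12.1  -1.3]
```

View pics/c3.png

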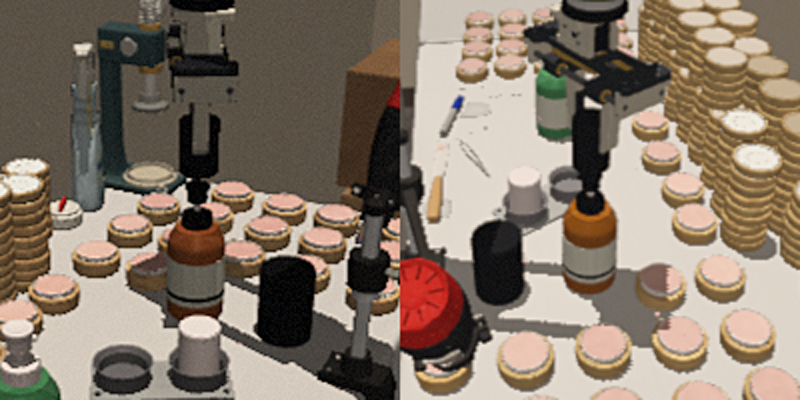

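View pics/wrist3.png

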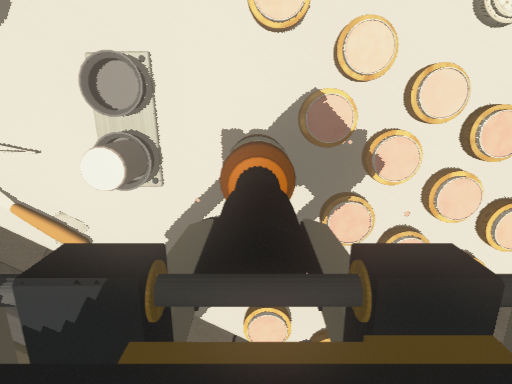

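Run:
```python
from h import *
ms={c:imaging.camera_model(c) for c in ["wrist","side","scene"]}
im={c:imaging.read_camera(c) for c in ms}
M={}
for c in ms:
    a=np.zeros((384,512),bool)
    px={"wrist":(120,110),"side":(230,226),"scene":(278,245)}[c]
    for th in ("cap_stand","white_cap"):
        ds=[d for d in models.outline_of(c,th)]
        d=min(ds,key=lambda d:np.hypot(*(np.array(d["pixel"])-px))); print(c,th,d["confidence"],d["pixel"],d["pixels"].sum()); a|=d["pixels"]
    M[c]=a
def polys(m,p):
    x,y,w=p; u=np.array([np.cos(w),np.sin(w)]); v=np.array([-u[1],u[0]]) # v = stand y
    o=np.array([x,y])
    box=np.array([[*(o+sx*.039*u+sy*.084*v),z] for sx in(-1,1) for sy in(-1,1) for z in(0,.006)])
    P=[cv2.convexHull(proj(m,box).astype(np.float32))]
    for s in (1,-1):
        c=o+s*.045*v; P.append(cylhull(m,*c,[(.006,.032),(.032,.037)]))
    P.append(cylhull(m,*c,[(.009,.025),(.079,.025)])); return P
res={}
for cs in (["wrist"],["scene"],["side"],["wrist","scene","side"]):
    best=None
    f=lambda p:-sum(iou(M[c],polys(ms[c],p),2) for c in cs)
    x0=np.array([.5055,.061,np.arctan2(.045,.08)-np.pi/2])
    r=minimize(f,x0,method="Nelder-Mead",options=dict(initial_simplex=np.array([x0,x0+[.01,0,0],x0+[0,.01,0],x0+[0,0,.1]]),xatol=1e-4))
    v=np.array([-np.sin(r.x[2]),np.cos(r.x[2])])
    print(cs,r.x.round(4),-r.fun/len(cs),"empty",(r.x[:2]+.045*v).round(4),"used",(r.x[:2]-.045*v).round(4),"axis deg",np.degrees(np.arctan2(v[1],v[0]))); res[cs[0]]=r.x
e=cv2.resize(im["wrist"][30:220,60:320],None,fx=3,fy=3,interpolation=cv2.INTER_CUBIC)
x,y,w=r.x; v=np.array([-np.sin(w),np.cos(w)]); c=r.x[:2]+.045*v
for (z,rr,col) in ((.032,.034,(0,0,255)),(.032,.037,(0,0,255)),(.009,.029,(0,255,0))):
    cv2.polylines(e,[np.round((proj(ms["wrist"],circ(*c,z,rr))-[60,30]+.5)*3-.5).astype(np.int32)],True,col,1)
for q in (((0.541,-.107))),:
    for (z,rr) in ((.128,.028),(.0,.038),(.186,.016)): cv2.polylines(e,[np.round((proj(ms["wrist"],circ(*q,z,rr))-[60,30]+.5)*3-.5).astype(np.int32)],True,(255,0,0),1)
cv2.imwrite("pics/ov3.png",e)
```

```text
wrist cap_stand 0.78 [124.1, 99.3] 6991
wrist white_cap 0.95 [112.4, 164.8] 2567
side cap_stand 0.96 [237.1, 228.8] 609
side white_cap 0.63 [221.9, 222.9] 367
scene cap_stand 0.52 [268.9, 250.6] 1437
scene white_cap 0.69 [297.7, 230.5] 603
['wrist'] [ 0.5027  0.0646 -1.0357] 0.9381466099820608 empty [0.5414 0.0876] used [0.4639 0.0417] axis deg 30.65976489625139
['scene'] [ 0.5057  0.0634 -1.0654] 0.9205380354922572 empty [0.5451 0.0852] used [0.4663 0.0416] axis deg 28.95501863337791
['side'] [ 0.5039  0.0661 -0.9815] 0.7785858585858586 empty [0.5413 0.0911] used [0.4664 0.0411] axis deg 33.76613993282999
['wrist', 'scene', 'side'] [ 0.5039  0.0643 -1.0225] 0.872102096418801 empty [0.5423 0.0877] used [0.4655 0.0408] axis deg 31.412586030910827
```

View pics/ov3.png

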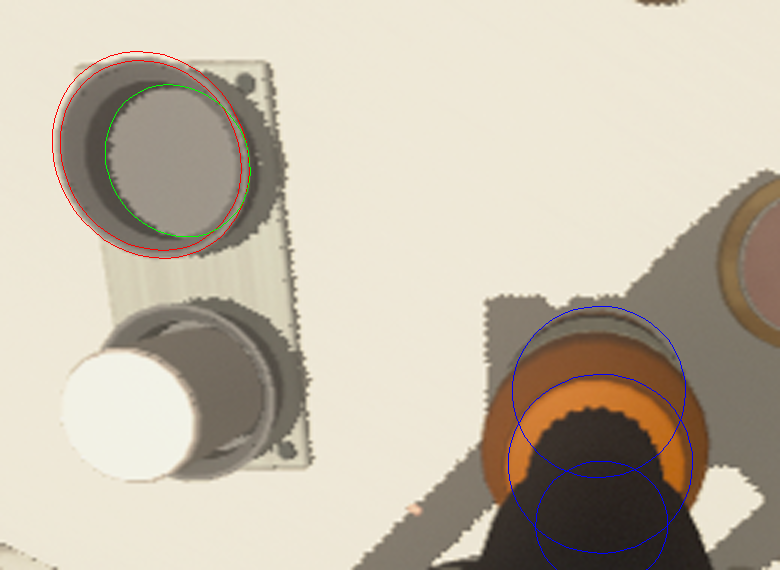

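Call:
carry_out:
  motion: [0,-0.025,0,0,0,0,-1,0,-0.01,0,-0.2,0,-0.2,-1,-0.015,0,-0.027,0,0,0,-1,-0.019,0,-0.034,0,0,0,-1,-0.019,0,-0.034,0,0,0,-1]

```text
t: 7.85
tool_pos: [0.5395, -0.0002, 0.287]
orientation: [-0.501, 1.947, -1.942]
force: [0.8, 0.5, -0.9]
opening: 0.0488
```

Call:
carry_out:
  motion: [-0.019,0,-0.034,0,0,0,-1,-0.012,0,-0.021,0,0,0,-1,-0.006,0,-0.01,0,0,0,-1,0,0,0,0,0,0,-1,0,0,0,0,0,0,-1]

```text
t: 8.35
tool_pos: [0.5406, 0.0809, 0.2865]
orientation: [-0.506, 1.945, -1.939]
force: [0.1, -0.6, -0.7]
opening: 0.0486
```

Run:
```python
from h import *
go([.542,.087,.064],119)
```

```text
t 8.35 pos [0.5406 0.0809 0.2865] yaw -61.17 open 0.04861916586019227 F [ 0.13 -0.58 -0.66] q [ 0.05 -0.02  1.56  0.    1.61  1.12]
shift tool mm [ -5.4 222.5  -3.7] turn deg [ 0.26 -0.17  0.32] tooly [-0.007   0.0012 -1.    ] rows 4.45168803520076 0.037099432669250226
shift in final frame mm [ -4.1 222.5  -4.7]
```

Call:
carry_out:
  motion: [-0.004,0.03,-0.005,0.3,0,0.3,-1,0,0.045,0,0,0,0,-1,0,0.045,0,0,0,0,-1,0,0.03,0,0,0,0,-1,0,0.01,0,0,0,0,-1]

```text
t: 8.85
tool_pos: [0.5458, 0.0797, 0.1257]
orientation: [-0.483, 1.936, -1.946]
force: [-0.1, -0.3, -0.3]
opening: 0.0483
```

Run:
```python
from h import *
go([.542,.087,.064],119)
s=robot.read_state()
for c in ("scene","side"): 
    im=imaging.read_camera(c);m=imaging.camera_model(c)
    k=4; x0,y0={"scene":(200,180),"side":(190,160)}[c]
    e=cv2.resize(im[y0:y0+100,x0:x0+130],None,fx=k,fy=k,interpolation=cv2.INTER_CUBIC)
    def dr(p,col): cv2.polylines(e,[np.round((p-[x0,y0]+.5)*k-.5).astype(np.int32)],True,col,1)
    dr(proj(m,circ(.542,.087,.032,.034)),(0,0,255));dr(proj(m,circ(.542,.087,.032,.037)),(0,0,255))
    x,y,z=s["tool_pos"]; dr(proj(m,circ(x,y,z-.054,.025)),(0,255,0)); dr(proj(m,circ(x,y,z+.016,.025)),(0,255,0))
    cv2.imwrite(f"pics/p_{c}.png",e)
```

```text
t 8.85 pos [0.5458 0.0797 0.1257] yaw -61.59 open 0.04834164700587581 F [-0.11 -0.31 -0.26] q [ 0.05  0.07  1.76 -0.    1.3   1.13]
shift tool mm [ 0.3 61.6 -8.6] turn deg [-0.4  -0.59 -0.4 ] tooly [ 0.0095 -0.0028 -1.    ] rows 1.2445678959657407 0.06889243899840307
shift in final frame mm [-0.2 61.7 -8.2]
```

View pics/p_scene.png

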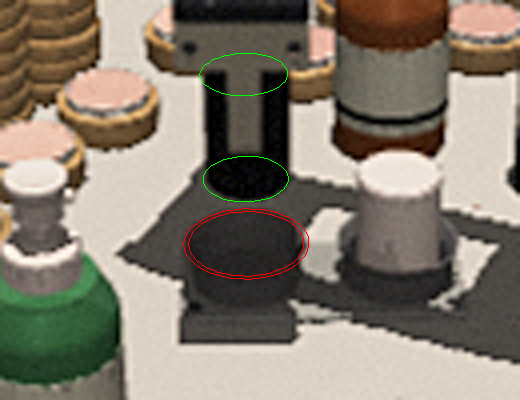

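View pics/p_side.png

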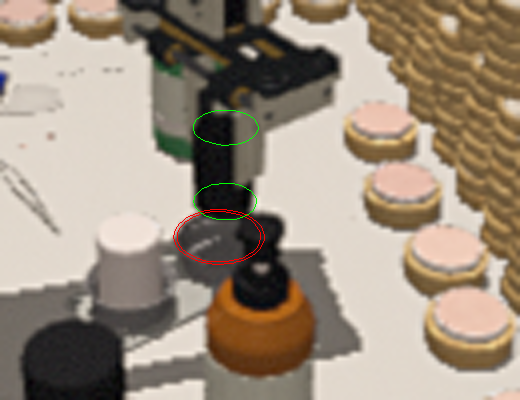

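Call:
carry_out:
  motion: [0,0.005,-0.009,-0.5,-0.4,-0.5,-1,0,0.015,0,0,0,0,-1,0,0.01,0,0,0,0,-1,0,0,0,0,0,0,-1,0,0,0,0,0,0,-1]

```text
t: 9.45
tool_pos: [0.5468, 0.0882, 0.102]
orientation: [-0.489, 1.936, -1.937]
force: [0.5, -0.5, 0.2]
opening: 0.0489
```

Run:
```python
from h import *
go([.542,.087,.064],119)
```

```text
t 9.45 pos [0.5468 0.0882 0.102 ] yaw -61.19 open 0.048865279203376986 F [ 0.46 -0.47  0.25] q [0.07 0.11 1.77 0.   1.26 1.13]
shift tool mm [ 5.1 38.  -1.4] turn deg [-0.14 -0.19 -0.46] tooly [ 0.0083  0.0018 -1.    ] rows 0.7673499082122273 0.05406241453786136
shift in final frame mm [ 4.8 38.  -1.3]
```

Call:
carry_out:
  motion: [0.005,0.004,-0.001,-0.2,-0.2,-0.6,-1,0.002,0.01,0,0,0,0,-1,0.001,0.005,0,0,0,0,-1,0,0,0,0,0,0,-1,0,0,0,0,0,0,-1]

```text
t: 9.95
tool_pos: [0.539, 0.085, 0.0821]
orientation: [-0.504, 1.938, -1.938]
force: [-0.1, 0.8, -0.2]
opening: 0.0486
```

Run:
```python
from h import *
go([.542,.087,.064],119)
```

```text
t 9.95 pos [0.539  0.085  0.0821] yaw -60.96 open 0.04861003733960687 F [-0.08  0.76 -0.16] q [ 0.06  0.12  1.79 -0.    1.23  1.13]
shift tool mm [-3.6 18.1 -0.3] turn deg [0.05 0.04 0.13] tooly [-2.4e-03 -4.0e-04 -1.0e+00] rows 0.36956419516434885 0.015255961446319887
shift in final frame mm [-3.6 18.1 -0.3]
```

Call:
carry_out:
  motion: [-0.004,0.004,0,0,0,0,-1,0,0.005,0,0,0,0,-1,0,0.004,0,0,0,0,-1,0,0,0,0,0,0,-1,0,0,0,0,0,0,-1]

```text
t: 10.45
tool_pos: [0.5432, 0.0872, 0.0682]
orientation: [-0.504, 1.938, -1.938]
force: [0.1, 0.2, -0.9]
opening: 0.0485
```

Run:
```python
from h import *
go([.542,.087,.064],119)
```

```text
t 10.45 pos [0.5432 0.0872 0.0682] yaw -60.96 open 0.048470401002009784 F [ 0.06  0.22 -0.86] q [ 0.07  0.15  1.79 -0.    1.2   1.13]
shift tool mm [ 1.1  4.2 -0.4] turn deg [0.04 0.04 0.1 ] tooly [-1.9e-03 -3.0e-04 -1.0e+00] rows 0.08718628445085802 0.011943358840844617
shift in final frame mm [ 1.2  4.2 -0.4]
```

Call:
carry_out:
  motion: [0.001,0.004,0,0,0,0,-1,0,0.002,0,0,0,0,-1,0,0.002,0,0,0,0,-1,0,0,0,0,0,0,-1,0,0,0,0,0,0,-1]

```text
t: 10.95
tool_pos: [0.5433, 0.0871, 0.0636]
orientation: [-0.502, 1.937, -1.937]
force: [0.3, -0.6, 0.3]
opening: 0.0483
```

Run:
```python
from h import *
go([.542,.087,.063],119)
```

```text
t 10.95 pos [0.5433 0.0871 0.0636] yaw -60.94 open 0.04826898592788352 F [ 0.33 -0.56  0.31] q [0.07 0.15 1.8  0.   1.19 1.13]
shift tool mm [ 1.2  0.6 -0.6] turn deg [ 0.    0.06 -0.02] tooly [ 3.e-04  2.e-04 -1.e+00] rows 0.028954071498345772 0.0074568180251812525
shift in final frame mm [ 1.2  0.6 -0.6]
```

Call:
carry_out:
  motion: [0,0.002,0,0,0,0,-1,0,0.002,0,0,0,0,-1,0,0,0,0,0,0,-1,0,0,0,0,0,0,-1,0,0,0,0,0,0,-1]

```text
t: 11.45
tool_pos: [0.5442, 0.0872, 0.0623]
orientation: [-0.5, 1.936, -1.936]
force: [-0.8, 0.1, 3.6]
opening: 0.0487
```

Run:
```python
from h import *
go([.542,.087,.063],119)
```

```text
t 11.45 pos [0.5442 0.0872 0.0623] yaw -60.93 open 0.04870615395880619 F [-0.8  0.1  3.6] q [0.07 0.15 1.8  0.   1.19 1.13]
shift tool mm [ 2.1 -0.7 -0.9] turn deg [-0.03  0.07 -0.12] tooly [ 2.1e-03  6.0e-04 -1.0e+00] rows 0.04702207464482708 0.013928325675169776
shift in final frame mm [ 2.1 -0.7 -0.9]
```

Contact force of 3.6 N at the expected floor height: the cap is seated, so I release.

Call:
carry_out:
  motion: [0,0,0,0,0,0,0.7,0,0,0,0,0,0,0.7,0,0,0,0,0,0,0.7,0,0,0,0,0,0,0.7,0,0,0,0,0,0,0.7]

```text
t: 11.95
tool_pos: [0.5434, 0.0871, 0.0609]
orientation: [-0.502, 1.937, -1.936]
force: [-0.3, -1.1, 1.2]
opening: 0.078
```

Run:
```python
from h import *
go([.541,-.107,.26],119)
```

```text
t 11.95 pos [0.5434 0.0871 0.0609] yaw -60.94 open 0.07801963247241388 F [-0.3  -1.14  1.18] q [0.07 0.16 1.8  0.   1.19 1.13]
shift tool mm [  96.3 -199.2  168.4] turn deg [ 0.02  0.06 -0.03] tooly [ 3.e-04  5.e-04 -1.e+00] rows 5.561346963785478 0.00719437929568661
shift in final frame mm [  96.2 -199.1  168.6]
```

Go straight up, then look.

Call:
carry_out:
  motion: [0,-0.01,0,0,0,0,0.7,0,-0.03,0,0,0,0,0.7,0,-0.045,0,0,0,0,0.7,0,-0.045,0,0,0,0,0.7,0,-0.045,0,0,0,0,0.7]

```text
t: 12.45
tool_pos: [0.5379, 0.0866, 0.2349]
orientation: [-0.519, 1.946, -1.939]
force: [1.1, 0.5, -0.1]
opening: 0.0791
```

Call:
carry_out:
  motion: [0,-0.045,0,0,0,0,-1,0,-0.02,0,0,0,0,-1,0.022,0,0.038,0,0,0,-1,0.022,0,0.038,0,0,0,-1,0.015,0,0.02,0,0,0,-1]

```text
t: 12.95
tool_pos: [0.5374, -0.0251, 0.3192]
orientation: [-0.502, 1.929, -1.931]
force: [0.3, -0.3, 0.5]
opening: 0.0434
```

Run:
```python
from h import *
go([.541,-.107,.26],119)
for c in ("scene","side","wrist"): cv2.imwrite(f"pics/{c}4.png",imaging.read_camera(c))
a=cv2.imread("pics/scene4.png")[120:320,180:380];b=cv2.imread("pics/side4.png")[130:330,160:360]
cv2.imwrite("pics/c4.png",cv2.resize(np.hstack([a,b]),None,fx=2,fy=2,interpolation=cv2.INTER_CUBIC))
```

```text
t 12.95 pos [ 0.5374 -0.0251  0.3192] yaw -60.49 open 0.043443590248218256 F [ 0.3  -0.31  0.48] q [-0.14 -0.06  1.54  0.    1.66  0.91]
shift tool mm [37.5 59.2 72.9] turn deg [-0.16  0.51 -0.31] tooly [ 6.1e-03  2.0e-04 -1.0e+00] rows 2.0234303799523476 0.059258539692057785
shift in final frame mm [36.6 59.2 73.4]
```

View pics/c4.png

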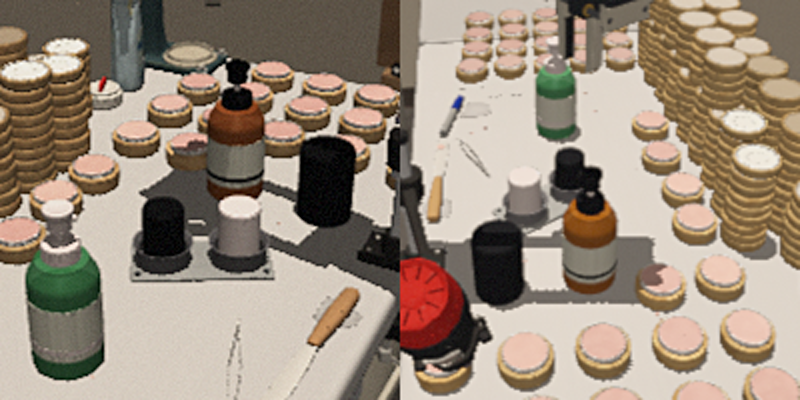

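View pics/wrist4.png

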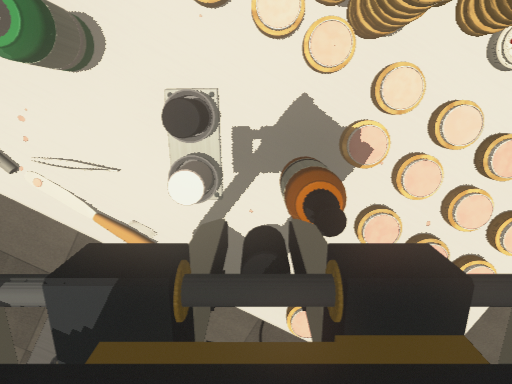

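Run:
```python
from h import *
rows=[]
for c,(x0,y0) in {"wrist":(265,140),"scene":(250,140),"side":(215,200)}.items():
    im=imaging.read_camera(c);m=imaging.camera_model(c);k=4
    e=cv2.resize(im[y0:y0+100,x0:x0+90],None,fx=k,fy=k,interpolation=cv2.INTER_CUBIC)
    e=cv2.convertScaleAbs(e,alpha=1.8,beta=20)[:, :266] if False else cv2.convertScaleAbs(e,alpha=1.6,beta=15)
    for z,r,col in ((.186,.016,(0,255,0)),(.128,.028,(255,0,0)),(.146,.0195,(0,0,255)),(0,.038,(255,255,0))):
        cv2.polylines(e,[np.round((proj(m,circ(.541,-.107,z,r))-[x0,y0]+.5)*k-.5).astype(np.int32)],True,col,1)
    rows.append(e[:, :])
o=np.hstack(rows);cv2.imwrite("pics/ov4.png",cv2.resize(o,None,fx=.74,fy=.74))
```

```text
(no output)
```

View pics/ov4.png

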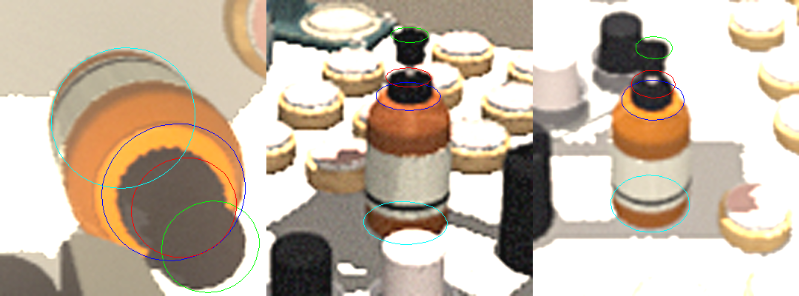

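Call:
carry_out:
  motion: [0.012,0,0.025,0,0.4,0,-1,0.015,0,0.03,0,0,0,-1,0.01,0.02,0.014,0,0,0,-1,0,0.03,0,0,0,0,-1,0,0.01,0,0,0,0,-1]

```text
t: 13.75
tool_pos: [0.5412, -0.0959, 0.2578]
orientation: [-0.504, 1.927, -1.926]
force: [0.1, 0.3, -0.6]
opening: 0.0003
```

Run:
```python
from h import *
go([.540,-.1055,.215],119)
```

```text
t 13.75 pos [ 0.5412 -0.0959  0.2578] yaw -60.26 open 0.0003008687153274444 F [ 0.1   0.26 -0.64] q [-0.27 -0.02  1.61  0.    1.55  0.78]
shift tool mm [ 6.1 42.7  7.6] turn deg [-0.08  0.74 -0.41] tooly [ 0.007   0.0023 -1.    ] rows 0.8764799869322956 0.08647717399026064
shift in final frame mm [ 5.7 42.8  7.8]
```

Call:
carry_out:
  motion: [0.006,0.005,0.008,-0.1,0.7,-0.5,-1,0,0.01,0,0,0,0,-1,0,0.015,0,0,0,0,-1,0,0,0,0,0,0,-1,0,0,0,0,0,0,-1]

```text
t: 14.25
tool_pos: [0.5404, -0.1036, 0.2262]
orientation: [-0.508, 1.937, -1.936]
force: [-0.7, 0.1, 0.6]
opening: 0.0006
```

Run:
```python
from h import *
go([.540,-.1055,.215],119)
```

```text
t 14.25 pos [ 0.5404 -0.1036  0.2262] yaw -60.77 open 0.0006492862079846336 F [-0.7   0.14  0.58] q [-0.28  0.    1.64 -0.    1.5   0.78]
shift tool mm [ 1.3 11.2  1.5] turn deg [0.08 0.23 0.14] tooly [-0.0028 -0.     -1.    ] rows 0.22703563876393815 0.02623991462593408
shift in final frame mm [ 1.3 11.2  1.5]
```

Call:
carry_out:
  motion: [0.002,0.004,0.002,0,0,0,-1,0,0.006,0,0,0,0,-1,0,0.004,0,0,0,0,-1,0,0,0,0,0,0,-1,0,0,0,0,0,0,-1]

```text
t: 14.75
tool_pos: [0.5404, -0.1066, 0.2127]
orientation: [-0.505, 1.935, -1.936]
force: [-0.6, 0.3, 0.6]
opening: 0.0003
```

Run:
```python
from h import *
go([.540,-.1055,.2055],119)
ims=[]
for c,(x0,y0) in {"scene":(220,100),"side":(185,150)}.items():
    ims.append(imaging.read_camera(c)[y0:y0+150,x0:x0+130])
cv2.imwrite("pics/c5.png",cv2.resize(np.hstack(ims),None,fx=3,fy=3,interpolation=cv2.INTER_CUBIC))
```

```text
t 14.75 pos [ 0.5404 -0.1066  0.2127] yaw -60.76 open 0.0003248366570669414 F [-0.63  0.3   0.64] q [-0.29  0.01  1.66 -0.    1.47  0.77]
shift tool mm [-0.2  7.2 -1.1] turn deg [-0.03  0.24  0.03] tooly [-2.e-04 -7.e-04 -1.e+00] rows 0.1466190698981505 0.02803088007185726
shift in final frame mm [-0.2  7.2 -1.1]
```

View pics/c5.png

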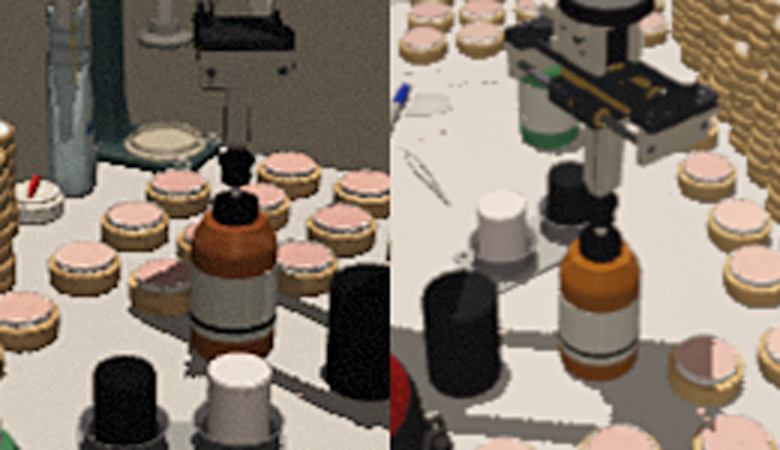

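The fingertips are centred over the head in both views, so I press.

Call:
carry_out:
  motion: [0,0.004,0,0,0,0,-1,0,0.004,0,0,0,0,-1,0,0.004,0,0,0,0,-1,0,0.003,0,0,0,0,-1,0,0.003,0,0,0,0,-1]

```text
t: 15.35
tool_pos: [0.5415, -0.1069, 0.1962]
orientation: [-0.502, 1.931, -1.936]
force: [-1.5, 0.7, 7.8]
opening: 0.0007
```

Run:
```python
from h import *
go([.540,-.1055,.190],119)
```

```text
t 15.35 pos [ 0.5415 -0.1069  0.1962] yaw -60.75 open 0.0007222717599540292 F [-1.51  0.72  7.79] q [-0.29  0.02  1.68 -0.    1.44  0.77]
shift tool mm [ 0.6  6.2 -1.9] turn deg [-0.18  0.25 -0.11] tooly [ 0.0033 -0.0018 -1.    ] rows 0.12994809713746122 0.028778154629463325
shift in final frame mm [ 0.6  6.2 -1.9]
```

Call:
carry_out:
  motion: [0,0.004,0,0,0,0,-1,0,0.004,0,0,0,0,-1,0,0.003,0,0,0,0,-1,0,0.002,0,0,0,0,-1,0,0.002,0,0,0,0,-1]

```text
t: 15.85
tool_pos: [0.5466, -0.1084, 0.1924]
orientation: [-0.487, 1.917, -1.94]
force: [-3.5, -0.4, 12.1]
opening: 0.0002
```

Run:
```python
from h import *
go([.540,-.1055,.190],119)
ims=[]
for c,(x0,y0) in {"scene":(220,100),"side":(185,150)}.items():
    ims.append(imaging.read_camera(c)[y0:y0+150,x0:x0+130])
cv2.imwrite("pics/c6.png",cv2.resize(np.hstack(ims),None,fx=3,fy=3,interpolation=cv2.INTER_CUBIC))
```

```text
t 15.85 pos [ 0.5466 -0.1084  0.1924] yaw -60.74 open 0.00023738445518244788 F [-3.48 -0.43 12.08] q [-0.29  0.02  1.69 -0.    1.41  0.77]
shift tool mm [ 4.3  2.3 -5.8] turn deg [-0.86  0.26 -0.74] tooly [ 0.0185 -0.0068 -0.9998] rows 0.15113831314332155 0.09957842367706474
shift in final frame mm [ 4.3  2.4 -5.7]
```

View pics/c6.png

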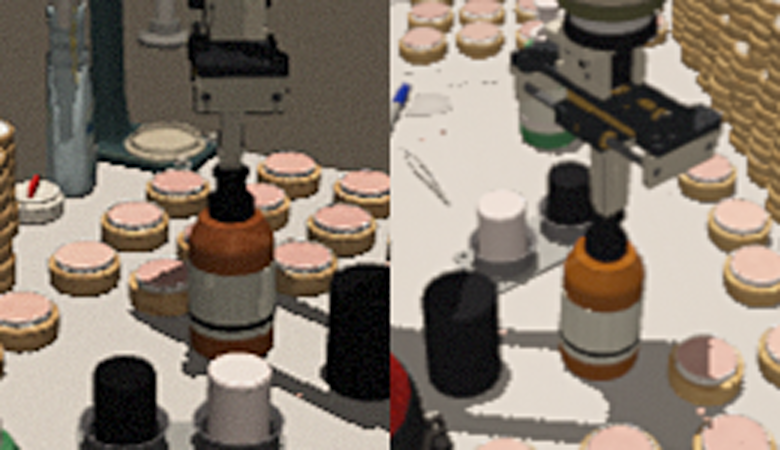

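Call:
carry_out:
  motion: [0.002,0.004,-0.002,-0.9,0,-0.8,-1,0.002,0.005,-0.002,-0.3,0,-0.3,-1,0.001,0.005,-0.001,0,0,0,-1,0,0.006,0,0,0,0,-1,0,0.006,0,0,0,0,-1]

```text
t: 16.45
tool_pos: [0.5525, -0.1103, 0.193]
orientation: [-0.478, 1.909, -1.941]
force: [-6.5, 1.5, 33.1]
opening: 0.0007
```

Run:
```python
from h import *
go([.540,-.1055,.190],119)
ims=[]
for c,(x0,y0) in {"scene":(220,100),"side":(185,150)}.items():
    ims.append(imaging.read_camera(c)[y0:y0+150,x0:x0+130])
cv2.imwrite("pics/c7.png",cv2.resize(np.hstack(ims),None,fx=3,fy=3,interpolation=cv2.INTER_CUBIC))
```

```text
t 16.45 pos [ 0.5525 -0.1103  0.193 ] yaw -60.73 open 0.0006872280285576294 F [-6.53  1.53 33.07] q [-0.29  0.03  1.68 -0.    1.41  0.77]
shift tool mm [  8.6   2.6 -10.4] turn deg [-1.26  0.29 -1.15] tooly [ 0.0283 -0.0094 -0.9996] rows 0.27456099685297053 0.14698476389645884
shift in final frame mm [  8.6   3.  -10.3]
```

View pics/c7.png

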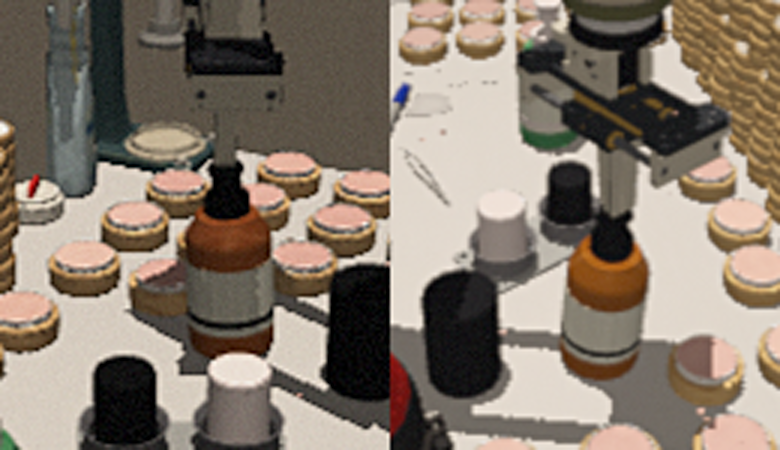

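33 N and no further descent: the head is firmly at its stop, and the tool is starting to creep sideways. I back off.

Call:
carry_out:
  motion: [0,-0.008,0,0,0,0,-1,0,-0.008,0,0,0,0,-1,0,-0.01,0,0,0,0,-1,0,-0.02,0,0,0,0,-1,0,-0.03,0,0,0,0,-1]

```text
t: 17.05
tool_pos: [0.549, -0.1092, 0.2692]
orientation: [-0.481, 1.912, -1.941]
force: [0.0, 0.6, 0.5]
opening: 0.0006
```

Run:
```python
from h import *
go([.540,-.1055,.30],119)
ims=[]
for c,(x0,y0) in {"scene":(220,100),"side":(185,150)}.items():
    ims.append(imaging.read_camera(c)[y0:y0+150,x0:x0+130])
cv2.imwrite("pics/c8.png",cv2.resize(np.hstack(ims),None,fx=3,fy=3,interpolation=cv2.INTER_CUBIC))
```

```text
t 17.05 pos [ 0.549  -0.1092  0.2692] yaw -60.72 open 0.0005978020584629913 F [0.   0.63 0.51] q [-0.29 -0.02  1.58 -0.    1.55  0.77]
shift tool mm [  5.5 -31.1  -7. ] turn deg [-1.12  0.29 -1.01] tooly [ 0.0249 -0.0085 -0.9997] rows 0.6464399042701386 0.13082125062502456
shift in final frame mm [  6.  -30.8  -7.6]
```

View pics/c8.png

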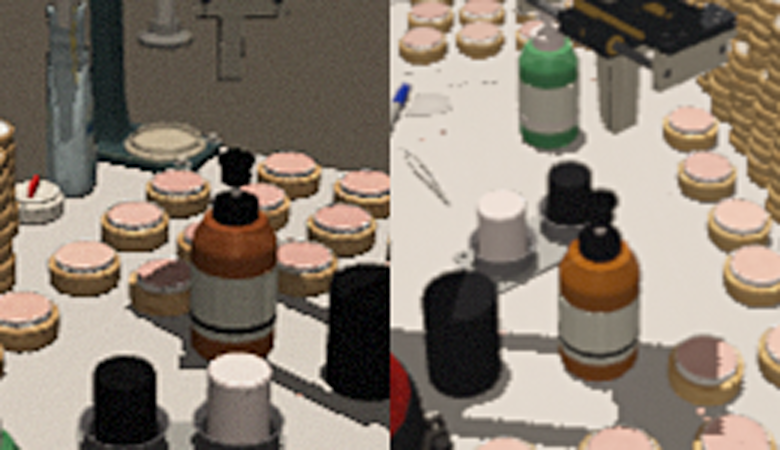

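Run:
```python
from h import *
ms={c:imaging.camera_model(c) for c in ["wrist","side","scene"]}
for c in ms:
    im=imaging.read_camera(c)
    if c=="wrist": cv2.imwrite("pics/w9.png",im)
for c in ms:
    for th in ("black_cap","white_cap"):
        x0=[.542,.087] if th=="black_cap" else [.465,.041]
        px=proj(ms[c],[*x0,.05])[0]; ds=models.outline_of(c,th)
        if not ds: print(c,th,"none"); continue
        d=min(ds,key=lambda d:np.hypot(*(np.array(d["pixel"])-px)))
        P=[(.03,.025),(.079,.025)]
        r=minimize(lambda p:-iou(d["pixels"],[cylhull(ms[c],p[0],p[1],P)]),x0,method="Nelder-Mead",options=dict(initial_simplex=np.array([x0,[x0[0]+.01,x0[1]],[x0[0],x0[1]+.01]])))
        print(c,th,px.round(),d["pixel"],r.x.round(4),-r.fun)
print(robot.read_state()["t"],robot.read_state()["force"])
```

```text
wrist black_cap [101.  96.] [98.2, 94.6] [0.5426 0.084 ] 0.944903837220106
wrist white_cap [111. 173.] [112.8, 172.9] [0.4667 0.0401] 0.9474571120749192
side black_cap [244. 214.] [242.4, 211.9] [0.5419 0.0826] 0.869684499314129
side white_cap [222. 225.] [222.5, 223.6] [0.4654 0.0349] 0.920602327173169
scene black_cap [261. 234.] [261.9, 227.5] [0.5413 0.0896] 0.9306940666868138
scene white_cap [299. 233.] [296.8, 230.7] [0.4635 0.0474] 0.9279652455041423
17.6 [0.26545844 0.31105084 0.37962006]
```

View pics/w9.png

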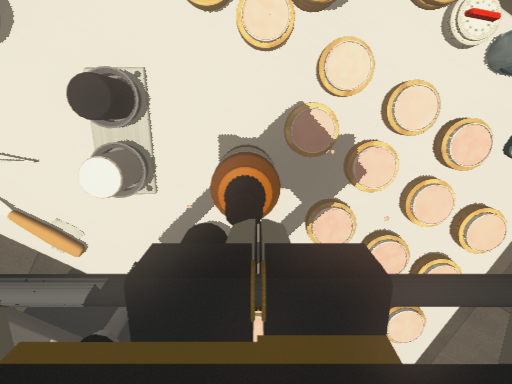

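The black cap stands in its cup like the white one, their centres about 90 mm apart as they should be. The bottle is upright and the pump head is up, so I hand in.

```bash
python3 -c "
from plant import robot
print(robot.close_job(), robot.read_state()['t'])"
```

```text
the job is handed in; nothing more can be done
the job is handed in; nothing more can be done
```

I lifted the black cap straight off the amber bottle, released it mouth down in the empty cup, then pressed the pump head to its stop and let it spring back. I handed the job in at about 17.6 s; no verdict is reported.

**Last checks:**
- **Cap:** it touched the floor of the cup at the expected height with 3.6 N. The last fits put it about 90 mm from the white cap, which is the spacing of the cups. The camera fits disagreed by up to 7 mm along y for the black cap and 12 mm for the white cap, so I judged seating from that spacing and the contact height.
- **Pump:** the tool force rose to 33 N, against a 9 N spring, with no further descent. In the pictures the head was down on its collar while pressed and fully up afterwards.
- **Disturbance:** near the end of the press the tool crept about 10 mm sideways, and the amber bottle may have leaned slightly. After I backed off it was upright in its old place. In the last pictures the green bottle, white cap and tins look unmoved.

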